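# Fold shut the lids along a reagent cassette

### The job

Run your fingertips lightly along the row of blue lids on the white reagent cassette and fold all four fully shut, one after the other, beginning at the cassette's red end and ending at its plain end. Do not bend any lid further open, do not press hard, and do not pick up or shove the cassette; leave the tube rack, bottle and jar as they stand.

Things in the scene. Friction and masses are not known exactly. Their poses are not given: they have to be found in the camera images.
- cassette: white box, red piece at one end, four blue lids sunk in a row in its top; loose in the tray, 0.7 kg. Origin: on its underside (14 mm above the table), mid-row; x along the row, from the red end to the white end. White part: x -74 to 86, red piece: x -100 to -74, both 48 wide; level top 36.5 mm above the underside, 50.5 above the table. Free edges of the shut lids stand 2 mm proud of it, 52.5 mm above the table
- dock: grey tray fixed on the table, holding the cassette: 212 x 74 mm, rim 22 mm high, 3 mm of play round the cassette; its sprung floor gives way up to 7 mm (about 5 N to start, 1.5 N/mm) if the cassette is pressed down, and comes back. Origin on the table, under the cassette's; axes as the cassette's
- lid1 (a joint): angle of the lid that is first, nearest the red end: 0 shut, grows as it opens, starts at 0.35 to 0.75. Blue plate 31 mm along the row, 38 wide, 3.5 thick; hinged on its side towards the red end, at x -69.5, z 34 mm in the cassette's frame; shut, it rises 3 mm from hinge to free edge. Light hinge (0.007 N m) stays as left; a fingertip passing at shut height from hinge to free edge folds it. 5 mm rib between lids
- lid1_edge (a point): middle of the free edge of the lid that is first, nearest the red end, on its upper face (moves with the lid; 31 mm from its hinge)
- lid2 (a joint): angle of the lid that is second: 0 shut, grows as it opens, starts at 0.35 to 0.75. Blue plate 31 mm along the row, 38 wide, 3.5 thick; hinged on its side towards the red end, at x -33.5, z 34 mm in the cassette's frame; shut, it rises 3 mm from hinge to free edge. Light hinge (0.007 N m) stays as left; a fingertip passing at shut height from hinge to free edge folds it. 5 mm rib between lids
- lid2_edge (a point): middle of the free edge of the lid that is second, on its upper face (moves with the lid; 31 mm from its hinge)
- lid3 (a joint): angle of the lid that is third: 0 shut, grows as it opens, starts at 0.35 to 0.75. Blue plate 31 mm along the row, 38 wide, 3.5 thick; hinged on its side towards the red end, at x 2.5, z 34 mm in the cassette's frame; shut, it rises 3 mm from hinge to free edge. Light hinge (0.007 N m) stays as left; a fingertip passing at shut height from hinge to free edge folds it. 5 mm rib between lids
- lid3_edge (a point): middle of the free edge of the lid that is third, on its upper face (moves with the lid; 31 mm from its hinge)
- lid4 (a joint): angle of the lid that is fourth, farthest from the red end: 0 shut, grows as it opens, starts at 0.35 to 0.75. Blue plate 31 mm along the row, 38 wide, 3.5 thick; hinged on its side towards the red end, at x 38.5, z 34 mm in the cassette's frame; shut, it rises 3 mm from hinge to free edge. Light hinge (0.007 N m) stays as left; a fingertip passing at shut height from hinge to free edge folds it. 5 mm rib between lids
- lid4_edge (a point): middle of the free edge of the lid that is fourth, farthest from the red end, on its upper face (moves with the lid; 31 mm from its hinge)
- rack: green rack with red-capped and one yellow-capped sample tubes, 150 x 50 mm, 84 mm high over the caps, loose beside the cassette; origin centre of its underside, x along its length. To be left alone
- bottle: amber bottle with white cap, 48 mm across, 85 mm high, loose; origin centre of its underside. To be left alone
- jar: clear sample jar with yellow cap, 52 mm across, 55 mm high, loose; origin centre of its underside. To be left alone

How it is judged:
On the way, in this order (a step that is already met when the one before it is completed fails the run):
1. lid 1 from the red end is folded shut (value of joint lid1 below 0.12 rad), for 0.05 s.
2. lid 2 from the red end is folded shut (value of joint lid2 below 0.12 rad), for 0.05 s.
3. lid 3 from the red end is folded shut (value of joint lid3 below 0.12 rad), for 0.05 s.
4. lid 4 from the red end is folded shut (value of joint lid4 below 0.12 rad), for 0.05 s.
At the end, for the whole second after the job is handed in: All four lids are shut (each within 0.12 rad of fully shut, under 4 mm of gap at the free edge), having been shut in order from the red end; the cassette rests level in its tray within 12 mm of where it was, and rack, bottle and jar stand upright within 20 mm of where they were (value of joint each of lid1, lid2, lid3, lid4 below 0.12 rad and distance of cassette from where it was at the start of the episode below 0.012 m and angle between cassette's own z axis and vertical below 0.05 rad and linear speed of cassette below 0.02 m/s and distance of each of rack, bottle, jar from where it was at the start of the episode below 0.02 m and angle between each of rack, bottle, jar's own z axis and vertical below 0.2 rad); the robot touches nothing.
It fails at once if a lid is bent further open (beyond 1.0 rad) (value of joint any of lid1, lid2, lid3, lid4 above 1 rad).
It fails at once if the cassette is pressed hard (over 40 N) (contact force between any of the fingers, the arm and cassette above 40 N).
It fails at once if the cassette is lifted, tipped or shoved out of its place (over 12 mm or 0.1 rad) (distance of cassette from where it was at the start of the episode above 0.012 m or angle between cassette's own z axis and vertical above 0.1 rad).
It fails at once if the rack, bottle or jar is moved or lifted over 20 mm or tipped (distance of any of rack, bottle, jar from where it was at the start of the episode above 0.02 m or angle between any of rack, bottle, jar's own z axis and vertical above 0.3 rad).
It also fails if it takes over 38 s, if anything falls off the work surface, if the arm or the gripper's body presses on something with over 40 N, if the wrist force passes 120 N, or if a joint passes its speed limit or range.

### The arm

A 6-joint arm with a two-finger parallel gripper is mounted at the origin on the work surface. World frame = base frame: x ahead of the robot, y to its left, z up, the work surface at z = 0. Lengths are in m, angles in rad, forces in N, time in s.
With the tool pointing down it reaches from about 0.325 to 0.9 m from the base axis. Payload 6.1 kg.
Tool frame: the origin (TCP) lies midway between the tips of the shut fingers; the grasp point (between the pads) lies 19 mm behind it (env.hold_point_z is the distance from the TCP to the grasp point, in m); x points along the fingers, z is the direction in which the jaws open and shut, and the axes are right-handed (so a half turn about x gives the same grasp; the last joint's range is limited). The gripper opens to 87 mm and grips with 3 to 60 N. Pads are 19 mm wide; open, the fingers measure 117 mm over their backs; the gripper's body (75 mm by 190 mm) begins 51 mm behind the grasp point.
Start: joints at [-1.463, 0.22, 1.526, -0, 1.395, -0.126], TCP at [0.145, -0.608, 0.223] pointing down, gripper open.
Joint ranges: [-2.98, 2.98], [-0.91, 2.08], [0.09, 2.57], [-1.24, 4.39], [0.2, 2.65], [-2.68, 2.68]. Speed limits (rad/s): [2.57, 2.57, 3.01, 3.14, 3.14, 3.14].

### API

Orientations are given as a 3x3 rotation matrix whose columns are the frame's x, y, z axes.
In Python, from station import env gives the robot as it stands.
- The arm moves only by the shell command python3 -m jog 'ROWS'. ROWS is a JSON object of lists of equal length, an entry for each row: "twist": the turn, a rotation vector about the tool's x, y, z in units of 90 degrees (1.0 is 90 degrees), a list of three; "dp": the shift along the tool's x, y, z in units of 0.25 m (1.0 is 0.25 m), a list of three; "jaw": the opening, from 0 (shut) to 1 (fully open). A call has 1 to 5 rows; each row is the pose to reach, as a shift and turn from the pose measured when the call began, along the tool's axes at that moment; what a row does not reach only later rows make up. A row lasts 1/8 s, in which the tool goes at most 62.5 mm and 10.7 degrees, less where a joint would pass 70% of its speed; a pose out of reach is approached as far as the arm can. A call with a number of a shift or a turn outside -1 to 1 is refused whole. A call with a gripper value outside its range is refused whole. The fingers move at their own pace and stop on an object; the grip force is fixed at half the most. Time passes only in rows, so rows that repeat a pose let the fingers close. It gives the time, the measured TCP pose, the force and the opening at its end, in the units of the state.
- env.sense(): the state, without advancing time (a new reading comes with each control period).
- env.capture(name): name is "side" or "top"; returns a dict with "color" (480x640x3 uint8, red, green, blue), "z_map" (480x640 float32, m along the optical axis (not along the pixel's ray), 0 where there is no reading), "camera_matrix" (3x3 intrinsics, pixels), "R" (3x3) and "t" (3): a world point X has camera coordinates R X + t. Camera axes: x right, y down, z forward; pixel columns grow to the right and rows downward; lengths in m; the calibration is good to about 2 mm. A picture is of the moment at which its call begins.
- env.close_job(): hands the job in, once; it reports no verdict.
The state is a dict: "clock": time; "joint_pos": joint angles; "joint_vel": joint speeds; "effort": joint torques, N m; "ee_pos": TCP position; "orientation": TCP orientation; "force": force on the tool from outside, world axes, zero at the start; "torque": the same for the moment, N m; "grip_width": finger opening in m.
Only numpy, scipy, OpenCV 4.12 (cv2) and the standard library are available. Lean on these libraries where they do the work, as an engineer would, in place of code of your own. Each camera call takes 0.05 s, during which the arm holds its last target.

## Working session

There is one attempt and no reset: what is moved stays moved. The work goes in short steps, Python scripts to look and compute and a shell command to move; the robot and the scene stay as the last step left them, time stands still between calls to the robot, and variables do not carry over. Pictures are saved under pics/ and viewed, and the job is handed in when it is done.

```bash
ls; mkdir -p pics; python3 - <<'E'
from station import env
import cv2,numpy as np
s=env.sense(); print({k:np.round(v,3).tolist() for k,v in s.items()})
for n in("top","side"):
    c=env.capture(n); cv2.imwrite(f"pics/{n}0.png",c["color"][:,:,::-1]); np.savez(f"{n}0.npz",**c)
    print(n,c["camera_matrix"].tolist(),np.round(c["R"],3).tolist(),c["t"])
E
```

```text
pics
{'clock': 0.0, 'joint_pos': [-1.463, 0.221, 1.528, -0.0, 1.395, -0.126], 'joint_vel': [-0.0, -0.001, 0.002, -0.001, 0.001, -0.001], 'effort': [0.002, -49.461, -38.738, 0.07, 0.057, -0.0], 'ee_pos': [0.145, -0.607, 0.221], 'orientation': [[-0.0, 0.973, 0.232], [0.002, 0.232, -0.973], [-1.0, 0.0, -0.002]], 'force': [0.729, 0.319, 0.359], 'torque': [-0.031, 0.007, 0.034], 'grip_width': 0.087}
top [[608.2490812631204, 0.0, 323.50539366036213], [0.0, 608.2490812631204, 243.0155628791499], [0.0, 0.0, 1.0]] [[-0.004, -1.0, -0.021], [-0.999, 0.005, -0.048], [0.048, 0.02, -0.999]] [0.0290007  0.57418985 0.73819221]
side [[534.1845304499909, 0.0, 314.3709267914948], [0.0, 534.1845304499909, 240.10479280816966], [0.0, 0.0, 1.0]] [[-0.992, -0.125, -0.024], [-0.051, 0.562, -0.826], [0.116, -0.818, -0.564]] [0.55741606 0.06371399 0.75560419]
```

View pics/top0.png

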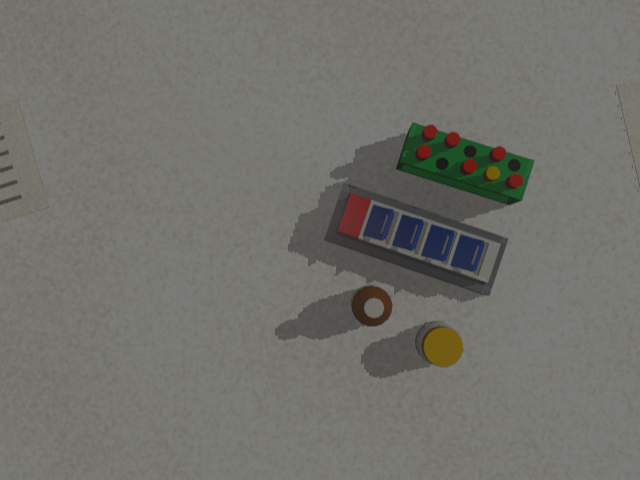

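View pics/side0.png

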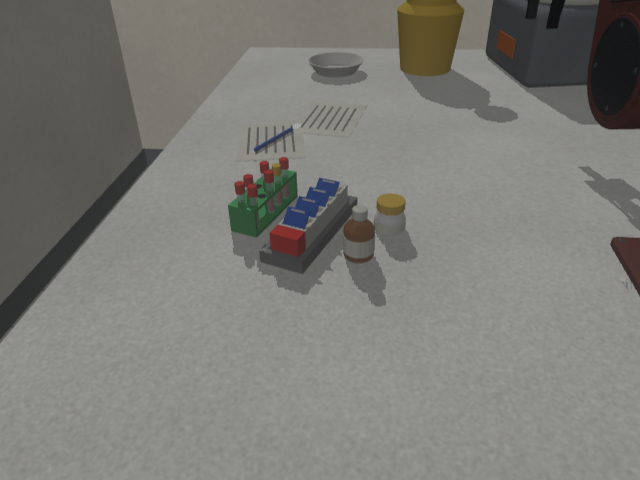

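The top view shows the cassette running from its red end at about (355,216) to its plain end at about (490,262). The rack is above it and the bottle and jar below it. Next I'll compute the poses.

```bash
cat > h.py <<'E'
import numpy as np,cv2
def ray(c,uv,z):
    K,R,t=c["camera_matrix"],c["R"],c["t"]
    o=-R.T@t; d=R.T@np.linalg.inv(K)@np.array([uv[0],uv[1],1.]); return o+d*(z-o[2])/d[2]
def proj(c,X):
    p=c["R"]@X+c["t"]; p=c["camera_matrix"]@p; return p[:2]/p[2]
def masks(c):
    h=cv2.cvtColor(c["color"],cv2.COLOR_RGB2HSV); H,S,V=cv2.split(h)
    return dict(red=((H<6)|(H>174))&(S>150)&(V>70), blue=(H>105)&(H<130)&(S>120))
def big(m):
    n,l,s,_=cv2.connectedComponentsWithStats(m.astype(np.uint8)); return l==1+np.argmax(s[1:,4])
E
python3 - <<'E'
from h import *
c=dict(np.load("top0.npz")); d=dict(np.load("side0.npz"))
m=masks(c); r=big(m["red"])
cs,_=cv2.findContours(r.astype(np.uint8),0,1); rc=cv2.minAreaRect(cs[0]); print("red",rc)
P=np.array([ray(c,p,.0505) for p in cv2.boxPoints(rc)]); print(P.round(4))
n,l,s,ce=cv2.connectedComponentsWithStats(m["blue"].astype(np.uint8))
for i in range(1,n):
    if s[i,4]>100:
        cc,_=cv2.findContours((l==i).astype(np.uint8),0,1); print("blue",ce[i],s[i,4],cv2.boxPoints(cv2.minAreaRect(cc[0])).tolist())
# white top by brightness near cassette
hsv=cv2.cvtColor(c["color"],cv2.COLOR_RGB2HSV)
im=cv2.resize(c["color"][175:305,315:520],None,fx=3.9,fy=3.9,interpolation=2); cv2.imwrite("pics/crop0.png",im[:,:,::-1])
ds=cv2.resize(d["color"][140:280,220:410],None,fx=4,fy=4,interpolation=2); cv2.imwrite("pics/crops0.png",ds[:,:,::-1])
E
```

```text
red ((354.20001220703125, 214.90000915527344), (20.55480194091797, 38.8960075378418), 18.434947967529297)
[[ 0.5877  0.0083  0.0505]
 [ 0.6313 -0.0064  0.0505]
 [ 0.6234 -0.0294  0.0505]
 [ 0.5799 -0.0146  0.0505]]
blue [387.4   221.544] 125 [[381.8890686035156, 238.99588012695312], [383.0041198730469, 208.8890380859375], [393.2123107910156, 209.26712036132812], [392.0972595214844, 239.37396240234375]]
blue [410.39201878 229.29342723] 426 [[393.5026550292969, 243.6162109375], [402.6053771972656, 214.03240966796875], [424.0378112792969, 220.62701416015625], [414.9350891113281, 250.2108154296875]]
blue [437.49854651 242.59883721] 688 [[421.70001220703125, 253.89999389648438], [431.70001220703125, 223.89999389648438], [454.79998779296875, 231.60000610351562], [444.79998779296875, 261.6000061035156]]
blue [466.95545977 252.56034483] 696 [[451.0281677246094, 264.0544128417969], [460.6285705566406, 233.88180541992188], [484.7336120605469, 241.55160522460938], [475.1332092285156, 271.7242126464844]]
```

View pics/crop0.png

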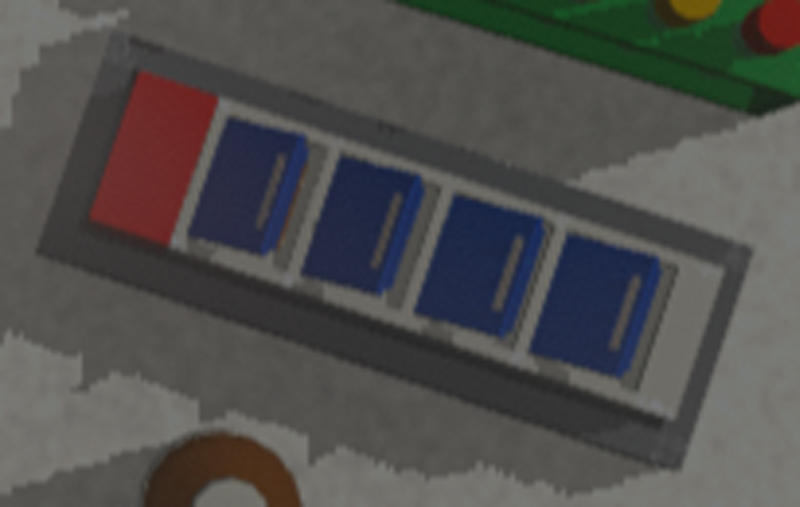

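View pics/crops0.png

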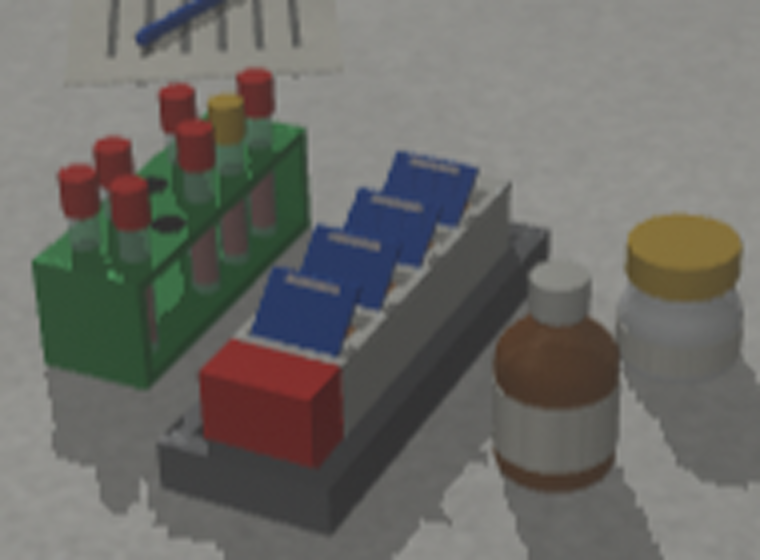

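The crop shows all four lids open, with their free edges towards the plain end. The cassette's top corners are at crop pixels (137,71), (90,218), (724,266) and (672,415). I'll use these to work out the frame.

```bash
python3 - <<'E'
from h import *
from station import env
c=dict(np.load("top0.npz")); d=dict(np.load("side0.npz"))
q=np.array([[137,71],[90,218],[724,266],[672,415]])/3.9+[315,175]
P=np.array([ray(c,p,.0505) for p in q]); print(P.round(4))
a=(P[0]+P[1])/2;b=(P[2]+P[3])/2; L=np.linalg.norm(b-a); ex=(b-a)/L
mid=(a+b)/2; o=mid+ex*.007; ey=np.cross([0,0,1],ex)
print("len",L,"w",np.linalg.norm(P[0]-P[1]),np.linalg.norm(P[2]-P[3]),"ex",ex,"yaw",np.degrees(np.arctan2(ex[1],ex[0])),"o",o)
# side check: project predicted top corners
for x,y in((-.1,.024),(-.1,-.024),(.086,.024),(.086,-.024)):
    X=o+ex*x+ey*y; p=proj(d,X); print(x,y,X.round(4),((p-[220,140])*4).round())
s=env.sense(); R=s["orientation"];zt=R[:,2]
# target R: x down, z=ex or -ex
for sg in(1,):
    Z=sg*ex; X=np.array([0,0,-1.]); Rt=np.c_[X,np.cross(Z,X),Z]
    rv=cv2.Rodrigues(R.T@Rt)[0].ravel(); print("twist",rv/(np.pi/2))
for x,h in((-.093,.11),(-.093,.06),(-.093,.053)):
    T=o+ex*x; T[2]=h; print("dp",x,h,T,(R.T@(T-s["ee_pos"])/.25).round(4))
# obstacles: bottle cap top, jar
def dep(u,v):
    z=c["z_map"][v,u]; K=c["camera_matrix"]; return c["R"].T@(z*np.array([(u-K[0,2])/K[0,0],(v-K[1,2])/K[1,1],1])-c["t"])
for n,u,v in(("bottle",374,308),("jar",443,347),("cap",493,174),("red",354,215),("white",493,262)): print(n,dep(u,v).round(4))
E
```

```text
[[ 0.6313 -0.0059  0.0505]
 [ 0.5868  0.0086  0.0505]
 [ 0.5713 -0.1814  0.0505]
 [ 0.5268 -0.1652  0.0505]]
len 0.18463766525889233 w 0.046779342257747825 0.04741082926882435 ex [-0.32461803 -0.94584519  0.        ] yaw -108.9424353240507 o [ 0.57676938 -0.09260627  0.0505    ]
-0.1 0.024 [ 0.6319 -0.0058  0.0505] [192. 365.]
-0.1 -0.024 [0.5865 0.0098 0.0505] [305. 394.]
0.086 0.024 [ 0.5716 -0.1817  0.0505] [405. 153.]
0.086 -0.024 [ 0.5262 -0.1662  0.0505] [505. 173.]
twist [ 3.59328862e-01 -1.15636723e-03  1.90055913e-04]
dp -0.093 0.11 [ 0.60695886 -0.00464267  0.11      ] [ 0.4501  2.3571 -1.9163]
dp -0.093 0.06 [ 0.60695886 -0.00464267  0.06      ] [ 0.6501  2.3571 -1.916 ]
dp -0.093 0.053 [ 0.60695886 -0.00464267  0.053     ] [ 0.6781  2.3571 -1.9159]
bottle [ 0.4983 -0.0309  0.0846]
jar [ 0.4512 -0.1123  0.0529]
cap [ 0.6474 -0.1651  0.0846]
red [ 0.6056 -0.0104  0.0483]
white [ 0.5494 -0.1726  0.0487]
```

```bash
python3 -m jog '{"twist":[[0,0,0],[0,0,0],[0,0,0],[0,0,0],[0,0,0]],"dp":[[0,0.18,-0.15],[0,0.36,-0.3],[0,0.54,-0.45],[0,0.72,-0.6],[0,0.9,-0.75]],"jaw":[0,0,0,0,0]}'
python3 -m jog '{"twist":[[0,0,0],[0,0,0],[0,0,0],[0,0,0],[0,0,0]],"dp":[[0,0.18,-0.15],[0,0.36,-0.3],[0,0.54,-0.45],[0,0.72,-0.6],[0,0.8,-0.65]],"jaw":[0,0,0,0,0]}'
cat > goal.py <<'E'
import sys
from h import *
from station import env
ex=np.array([-0.3246,-0.9458,0]);o=np.array([.5768,-.0926,0])
s=env.sense();R=np.array(s["orientation"])
X=np.array([0,0,-1.]);Rt=np.c_[X,np.cross(ex,X),ex]
print("t",s["clock"],"pos",np.round(s["ee_pos"],4),"F",np.round(s["force"],2),"grip",s["grip_width"])
r=s["ee_pos"]-o; print("along",r@ex,"across",r@np.array([-ex[1],ex[0],0]))
print("twist",(cv2.Rodrigues(R.T@Rt)[0].ravel()/(np.pi/2)).round(4))
for a in sys.argv[1:]:
    x,h=map(float,a.split(",")); T=o+ex*x+[0,0,h]; print(a,(R.T@(T-s["ee_pos"])/.25).round(4))
E
python3 goal.py -.093,.12
```

```text
clock: 0.72
ee_pos: [0.3209, -0.3711, 0.2216]
orientation: [[-0.0, 0.973, 0.231], [0.002, 0.231, -0.973], [-1.0, 0.0, -0.002]]
force: [2.0, -0.6, -0.2]
grip_width: 0.0452
clock: 1.35
ee_pos: [0.4789, -0.1638, 0.2216]
orientation: [[-0.0, 0.972, 0.234], [0.003, 0.234, -0.972], [-1.0, 0.0, -0.003]]
force: [-0.0, -0.0, 0.5]
grip_width: 0.0014
t 1.35 pos [ 0.4789 -0.1638  0.2216] F [-0.03 -0.01  0.47] grip 0.0013771891212631293
along 0.09914576144784239 across -0.06945759881848027
twist [ 0.3611 -0.0019  0.0004]
-.093,.12 [ 0.4082  0.6472 -0.4977]
```

```bash
python3 -m jog '{"twist":[[0.09,0,0],[0.18,0,0],[0.27,0,0],[0.36,0,0],[0.36,0,0]],"dp":[[0,0.17,-0.13],[0,0.34,-0.26],[0,0.5,-0.4],[0,0.647,-0.498],[0.2,0.647,-0.498]],"jaw":[0,0,0,0,0]}'
python3 -m jog '{"twist":[[0,0,0],[0,0,0]],"dp":[[0,0,0],[0,0,0]],"jaw":[0,0]}'
python3 goal.py -.093,.12 -.093,.06 -.093,.0535
python3 - <<'E'
from h import *
from station import env
for n,(a,b,e,f) in dict(top=(150,310,290,520),side=(100,280,200,420)).items():
    c=env.capture(n); np.savez(n+"1.npz",**c); im=cv2.resize(c["color"][a:b,e:f],None,fx=3.4,fy=3.4,interpolation=2); cv2.imwrite(f"pics/{n}1.png",im[:,:,::-1])
E
```

```text
clock: 1.98
ee_pos: [0.6118, -0.0025, 0.1758]
orientation: [[0.01, 0.947, -0.321], [0.002, -0.321, -0.947], [-1.0, 0.008, -0.005]]
force: [-0.1, -0.8, 0.3]
grip_width: 0.0004
clock: 2.22
ee_pos: [0.6124, -0.0027, 0.1772]
orientation: [[0.011, 0.947, -0.321], [0.002, -0.321, -0.947], [-1.0, 0.009, -0.005]]
force: [0.6, -0.1, 1.2]
grip_width: 0.0006
t 2.225 pos [ 0.6124 -0.0027  0.1772] F [ 0.63 -0.08  1.15] grip 0.0005967996691880943
along -0.09659222199029774 across 0.004483650778151095
twist [ 0.0022 -0.0035 -0.006 ]
-.093,.12 [ 0.2287 -0.0202  0.0156]
-.093,.06 [ 0.4687 -0.0224  0.0169]
-.093,.0535 [ 0.4947 -0.0227  0.017 ]
```

View pics/side1.png

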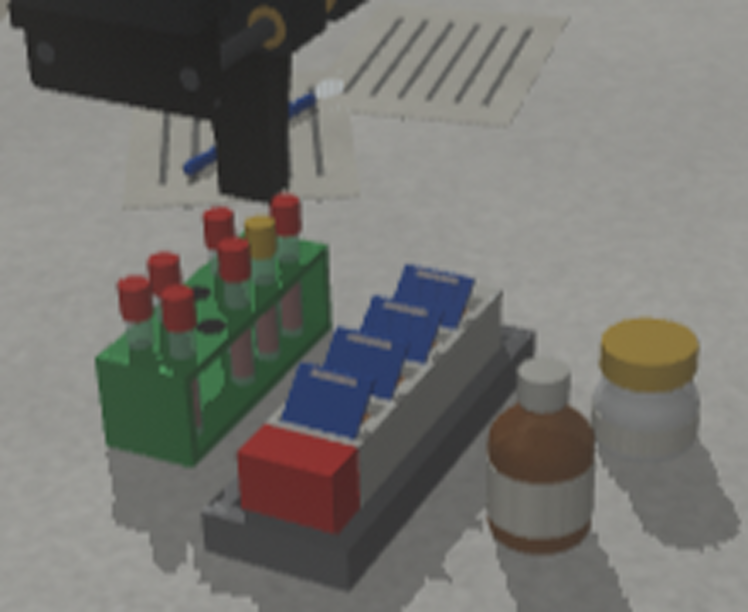

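View pics/top1.png

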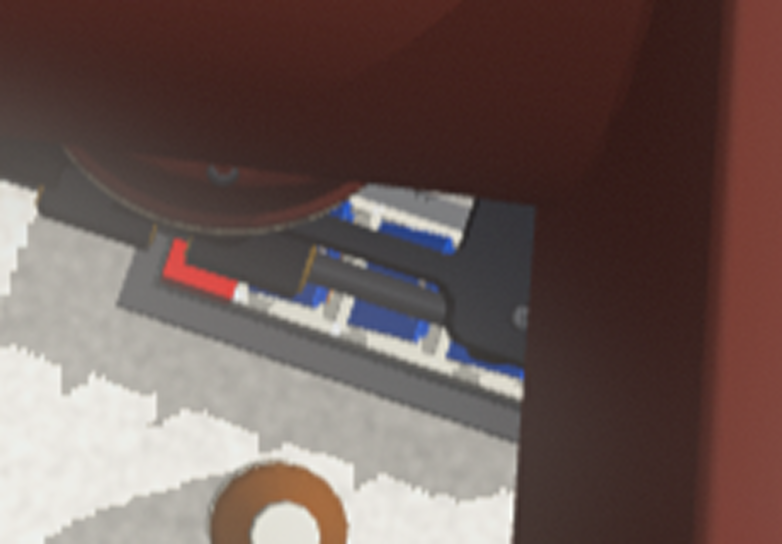

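```bash
python3 - <<'E'
from h import *
d=dict(np.load("side1.npz")); T=np.array([.6124,-.0027,.1772])
ex=np.array([-0.3246,-0.9458,0]);ey=np.array([.9458,-.3246,0])
for a in(-.015,.015):
  for b in(-.0095,.0095): print(a,b,((proj(d,T+ex*a+ey*b)-[200,100])*3.4).round())
E
```

```text
-0.015 -0.0095 [257. 208.]
-0.015 0.0095 [215. 200.]
0.015 -0.0095 [293. 178.]
0.015 0.0095 [253. 170.]
```

```bash
python3 - <<'E'
from h import *
d=dict(np.load("side0.npz"))
im=cv2.resize(d["color"][170:265,260:360],None,fx=6,fy=6,interpolation=2); 
im=cv2.convertScaleAbs(im,alpha=1.8)
cv2.imwrite("pics/s6.png",im[:,:,::-1])
E
```

```text
(no output)
```

View pics/s6.png

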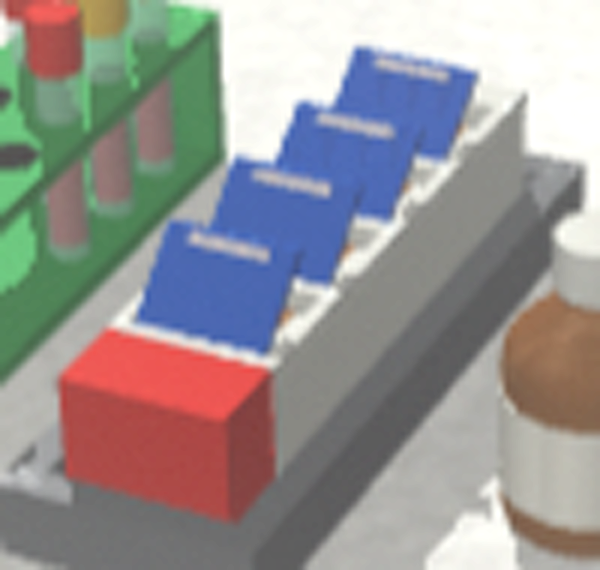

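In this enlarged side view the red end's top corners are at (62,378) and (225,420), and the plain end's right corner is at (525,92).

```bash
python3 - <<'E'
from h import *
d=dict(np.load("side0.npz"))
for p in((62,378),(225,420),(525,92)): print(ray(d,np.array(p)/6+[260,170],.0505).round(4))
E
```

```text
[ 0.6275 -0.0011  0.0505]
[0.584  0.0136 0.0505]
[ 0.5234 -0.1592  0.0505]
```

```bash
python3 -m jog '{"twist":[[0,-0.003,-0.006],[0,-0.003,-0.006],[0,-0.003,-0.006],[0,-0.003,-0.006]],"dp":[[0.15,-0.03,0.01],[0.3,-0.03,0.01],[0.4,-0.03,0.01],[0.4,-0.03,0.01]],"jaw":[0,0,0,0]}'
python3 goal.py -.095,.06 -.095,.0535
```

```text
clock: 2.82
ee_pos: [0.6054, -0.0033, 0.0776]
orientation: [[0.0, 0.947, -0.323], [0.001, -0.323, -0.947], [-1.0, 0.0, -0.001]]
force: [-0.1, -0.1, 0.0]
grip_width: 0.0006
t 2.825 pos [ 0.6054 -0.0033  0.0776] F [-0.11 -0.08  0.02] grip 0.0006284205797666369
along -0.09374126028250057 across -0.0019505722589686378
twist [ 0.0014 -0.0004 -0.    ]
-.095,.06 [ 0.0705  0.0078 -0.0049]
-.095,.0535 [ 0.0965  0.0078 -0.0049]
```

```bash
python3 -m jog '{"twist":[[0.001,0,0],[0.001,0,0],[0.001,0,0],[0.001,0,0]],"dp":[[0.04,0,-0.005],[0.08,0,-0.005],[0.096,0,-0.005],[0.096,0,-0.005]],"jaw":[0,0,0,0]}'
python3 goal.py -.095,.0535
```

```text
clock: 3.32
ee_pos: [0.6056, -0.0021, 0.0534]
orientation: [[-0.0, 0.946, -0.324], [0.001, -0.324, -0.946], [-1.0, -0.001, -0.001]]
force: [0.7, -0.6, 0.3]
grip_width: 0.0006
t 3.325 pos [ 0.6056 -0.0021  0.0534] F [ 0.7  -0.65  0.26] grip 0.0006104117171245135
along -0.09497614673408263 across -0.0021662717103456135
twist [ 0.0004 -0.0003  0.0003]
-.095,.0535 [-0.0005  0.0087 -0.0001]
```

```bash
python3 -m jog '{"twist":[[0,0,0],[0,0,0],[0,0,0],[0,0,0],[0,0,0]],"dp":[[0,0,0.03],[0,0,0.06],[0,0,0.09],[0,0,0.12],[0,0,0.15]],"jaw":[0,0,0,0,0]}'
python3 goal.py -.05,.0535
```

```text
clock: 3.95
ee_pos: [0.5933, -0.0382, 0.0535]
orientation: [[-0.0, 0.946, -0.324], [0.001, -0.324, -0.946], [-1.0, -0.0, -0.0]]
force: [-0.2, -0.1, 0.3]
grip_width: 0.0004
t 3.95 pos [ 0.5933 -0.0382  0.0535] F [-0.21 -0.11  0.35] grip 0.00040153779916071903
along -0.05686010904764188 across -0.0020473347866765863
twist [ 0.0003 -0.0003  0.0002]
-.05,.0535 [-0.      0.0082  0.0275]
```

```bash
cat > look.py <<'E'
import sys
from h import *
from station import env
c=env.capture("side"); im=cv2.resize(c["color"][130:270,220:400],None,fx=4,fy=4,interpolation=2); cv2.imwrite(sys.argv[1],cv2.convertScaleAbs(im,alpha=1.7)[:,:,::-1])
E
python3 look.py pics/s2.png
```

```text
(no output)
```

View pics/s2.png

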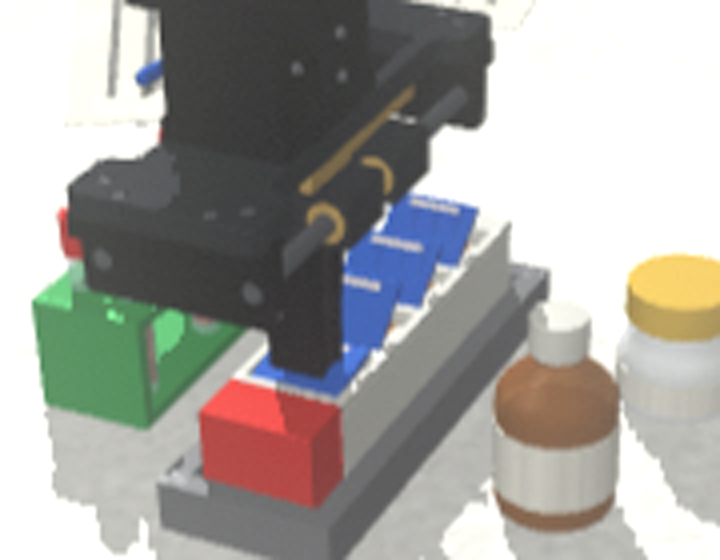

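```bash
python3 -m jog '{"twist":[[0,0,0],[0,0,0],[0,0,0],[0,0,0],[0,0,0]],"dp":[[0,0,0.03],[0,0,0.06],[0,0,0.09],[0,0,0.12],[0,0,0.15]],"jaw":[0,0,0,0,0]}'
python3 goal.py; python3 look.py pics/s3.png
```

```text
clock: 4.62
ee_pos: [0.5807, -0.0749, 0.0534]
orientation: [[-0.001, 0.946, -0.324], [-0.0, -0.324, -0.946], [-1.0, -0.0, 0.0]]
force: [0.8, -0.1, 0.2]
grip_width: 0.0003
t 4.625 pos [ 0.5807 -0.0749  0.0534] F [ 0.76 -0.08  0.18] grip 0.0003309354009604535
along -0.0179748760134035 across -0.002026169313271891
twist [0.0001 0.0001 0.0003]
```

View pics/s3.png

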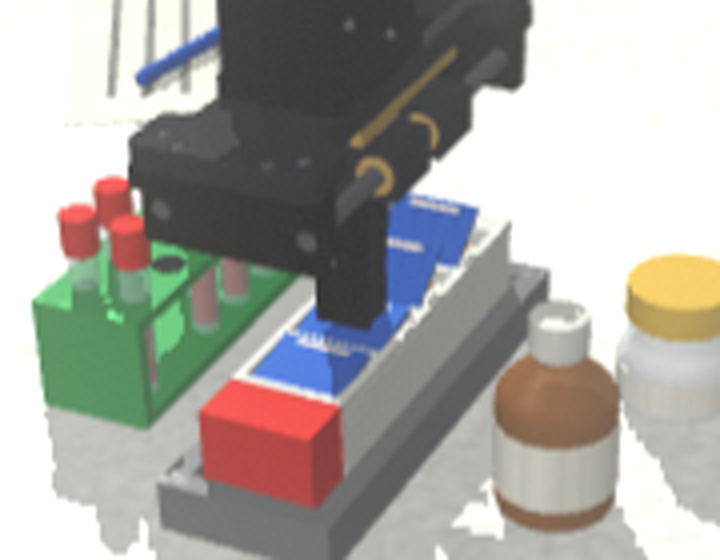

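Lid 1 looks flat, at crop (320,355). I'll check its tilt numerically with the depth map before going on.

```bash
cat > tilt.py <<'E'
from h import *
from station import env
def run(c):
    K,R,t=c["camera_matrix"],c["R"],c["t"]
    v,u=np.mgrid[:480,:640]; z=c["z_map"]
    P=np.stack([(u-K[0,2])/K[0,0]*z,(v-K[1,2])/K[1,1]*z,z],-1)
    W=(P-t)@R
    ex=np.array([-0.3246,-0.9458,0]);ey=np.array([.9458,-.3246,0]);o=np.array([.5752,-.0901,0])
    x=(W-o)@ex;y=(W-o)@ey; m=masks(c); ok=(z>0)
    f=lambda M:print(M.sum(),np.polyfit(x[M],W[...,2][M],1).round(4) if M.sum()>20 else None,np.median(W[...,2][M]).round(4) if M.sum() else None)
    print("red");f(ok&(m["red"])&(abs(y)<.018)&(x>-.095)&(x<-.078)&(W[...,2]>.04))
    for i in range(4):
        h=-.0695+.036*i; M=ok&m["blue"]&(abs(y)<.017)&(x>h+.003)&(x<h+.028)
        print("lid",i+1); f(M)
if __name__=="__main__": run(env.capture("side"))
E
python3 tilt.py
```

```text
red
144 [-0.0287  0.0469] 0.0494
lid 1
202 [0.1086 0.056 ] 0.05
lid 2
105 [0.13  0.053] 0.0499
lid 3
115 [0.6871 0.0479] 0.0583
lid 4
165 [0.6345 0.0256] 0.0584
```

Lid 1's slope is 0.11 and a fully shut lid slopes about 0.10, so it is shut. The sweep continues.

```bash
python3 -m jog '{"twist":[[0,0,0],[0,0,0],[0,0,0],[0,0,0],[0,0,0]],"dp":[[0,0,0.03],[0,0,0.06],[0,0,0.09],[0,0,0.12],[0,0,0.15]],"jaw":[0,0,0,0,0]}'
python3 goal.py; python3 tilt.py; python3 look.py pics/s4.png
```

```text
clock: 5.35
ee_pos: [0.5682, -0.1113, 0.0534]
orientation: [[-0.001, 0.946, -0.325], [-0.0, -0.325, -0.946], [-1.0, -0.001, 0.0]]
force: [-0.1, 0.8, 0.5]
grip_width: 0.0008
t 5.35 pos [ 0.5682 -0.1113  0.0534] F [-0.1   0.75  0.49] grip 0.000759225067769948
along 0.02046072414695782 across -0.0020582992109384854
twist [-0.0004  0.0003  0.0004]
red
139 [-0.0187  0.0477] 0.0492
lid 1
193 [0.1075 0.0559] 0.0501
lid 2
174 [0.0856 0.0516] 0.0499
lid 3
103 [0.0861 0.0487] 0.0498
lid 4
97 [0.673  0.0234] 0.0579
```

View pics/s4.png

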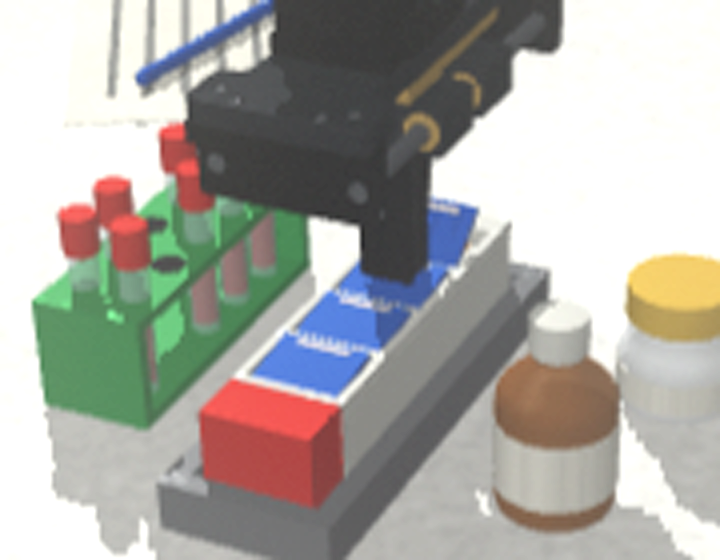

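Lids 1 and 2 are shut and lid 3 is closing under the finger, with no measurable force. I'll carry on to lid 4.

```bash
python3 -m jog '{"twist":[[0,0,0],[0,0,0],[0,0,0],[0,0,0],[0,0,0]],"dp":[[0,0,0.03],[0,0,0.06],[0,0,0.09],[0,0,0.12],[0,0,0.15]],"jaw":[0,0,0,0,0]}'
python3 goal.py; python3 tilt.py
```

```text
clock: 6.08
ee_pos: [0.5557, -0.1476, 0.0534]
orientation: [[-0.001, 0.945, -0.326], [-0.001, -0.326, -0.945], [-1.0, -0.001, 0.001]]
force: [-0.5, 0.1, 1.4]
grip_width: 0.0003
t 6.075 pos [ 0.5557 -0.1476  0.0534] F [-0.47  0.12  1.45] grip 0.00034648294312302657
along 0.05889261908699479 across -0.0020939235356897574
twist [-0.0009  0.0005  0.0004]
red
146 [-0.0217  0.0474] 0.0493
lid 1
203 [0.1008 0.0556] 0.05
lid 2
180 [0.0894 0.0517] 0.05
lid 3
163 [0.0868 0.0485] 0.05
lid 4
98 [0.1043 0.0448] 0.0499
```

```bash
python3 -m jog '{"twist":[[0,0,0],[0,0,0],[0,0,0],[0,0,0]],"dp":[[0,0,0.03],[0,0,0.06],[0,0,0.09],[0,0,0.09]],"jaw":[0,0,0,0]}'
python3 goal.py
```

```text
clock: 6.62
ee_pos: [0.5479, -0.1703, 0.0534]
orientation: [[-0.001, 0.945, -0.327], [-0.001, -0.327, -0.945], [-1.0, -0.001, 0.001]]
force: [-0.3, 0.0, -0.4]
grip_width: 0.0003
t 6.625 pos [ 0.5479 -0.1703  0.0534] F [-0.34  0.03 -0.37] grip 0.00031562560155628513
along 0.0828362770183192 across -0.0021167769566272946
twist [-0.0017  0.0009  0.0005]
```

Now I'll lift away and check everything.

```bash
python3 -m jog '{"twist":[[0,0,0],[0,0,0],[0,0,0],[0,0,0],[0,0,0]],"dp":[[-0.1,0,0],[-0.3,0,0],[-0.5,0,0],[-0.5,0,0.2],[-0.5,0,0.4]],"jaw":[0,0,0,0,0]}'
python3 -m jog '{"twist":[[0,0,0],[0,0,0],[0,0,0],[0,0,0],[0,0,0]],"dp":[[0,0,0.2],[0,0,0.4],[0,0,0.6],[0,0,0.6],[0,0,0.6]],"jaw":[0,0,0,0,0]}'
python3 goal.py; python3 tilt.py; python3 look.py pics/s5.png; python3 - <<'E'
from station import env
import cv2; c=env.capture("top"); cv2.imwrite("pics/t5.png",cv2.convertScaleAbs(c["color"],alpha=1.5)[:,:,::-1])
E
```

```text
clock: 7.25
ee_pos: [0.5158, -0.2653, 0.1799]
orientation: [[0.001, 0.946, -0.325], [-0.002, -0.325, -0.946], [-1.0, 0.002, 0.002]]
force: [0.1, 0.0, -0.9]
grip_width: 0.0003
clock: 7.88
ee_pos: [0.4671, -0.4066, 0.1799]
orientation: [[0.001, 0.946, -0.326], [-0.001, -0.326, -0.946], [-1.0, 0.001, 0.001]]
force: [0.3, 0.2, -0.8]
grip_width: 0.0004
t 7.875 pos [ 0.4671 -0.4066  0.1799] F [ 0.31  0.16 -0.78] grip 0.00040213473949651915
along 0.33264894136087075 across -0.0018571541235153355
twist [-0.0007  0.0007 -0.0008]
red
155 [0.0186 0.051 ] 0.0494
lid 1
191 [0.0812 0.0545] 0.0499
lid 2
178 [0.095  0.0518] 0.0501
lid 3
161 [0.0958 0.0482] 0.0499
lid 4
144 [0.0976 0.0447] 0.0499
```

View pics/s5.png

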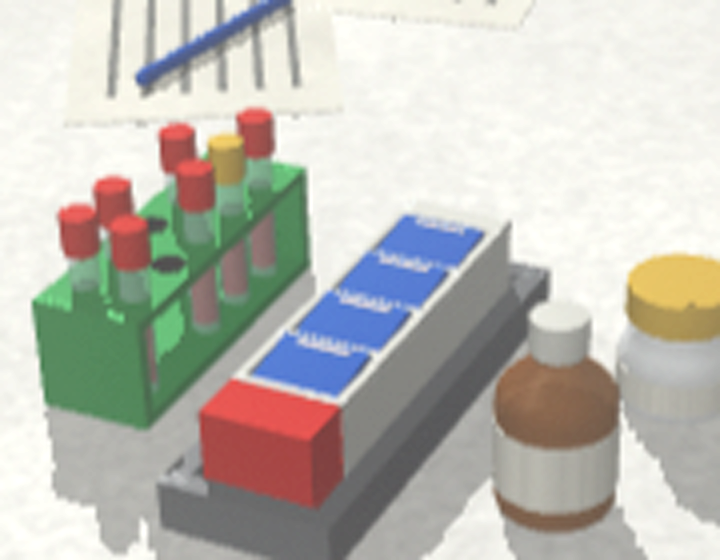

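View pics/t5.png

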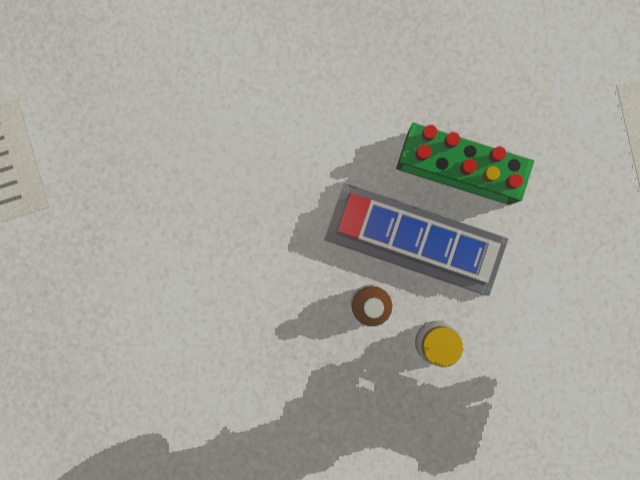

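All four lids are flat in both views. The cassette, rack, bottle and jar are at the same pixels as at the start, and the arm is clear of everything.

```bash
python3 -c "
from station import env
print(env.close_job())"
```

```text
the job is handed in; nothing more can be done
None
```

All four lids are folded shut, in order from the red end to the plain end, and the job is handed in (clock about 8 s of the 38 s allowed; no verdict reported). I swept the closed fingertips along the row once, about 1 mm above shut-lid height. The wrist force readings I took during the sweep stayed under about 1.5 N.

- **Lids:** in the last check all four looked flat in both views. Their measured slopes were 0.08–0.10, against about 0.10 for a fully shut lid.
- **Other objects:** by eye, the cassette, rack, bottle and jar were at the same pixels as at the start, and the arm was clear of everything.
- **Disagreement:** the side and top cameras placed the cassette about 5–7 mm apart, more than their stated 2 mm calibration. I aimed midway between the two, and the fingers stayed on the lids for the whole sweep.

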